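# Line up the dabbas by height on the kitchen shelf

## Robot

A 6-joint arm with a two-finger parallel gripper is mounted at the origin on the work surface. World frame = base frame: x ahead of the robot, y to its left, z up, the work surface at z = 0. Lengths are in m, angles in rad, forces in N, time in s.
With the tool pointing down it reaches from about 0.375 to 0.9 m from the base axis. Payload 3.1 kg.
Tool frame: the origin (TCP) lies at the very end of the fingers, on their centre line; the grasp point (between the pads) lies 19 mm behind it; x points along the fingers, z is the direction in which the jaws open and shut, and the axes are right-handed (so a half turn about x gives the same grasp; the last joint's range is limited). The gripper opens to 87 mm and grips with 3 to 60 N. Pads are 19 mm wide; open, the fingers measure 117 mm over their backs; the gripper's body (75 mm by 190 mm) begins 51 mm behind the grasp point.
Start: joints at [1.111, 0.527, 1.433, -0, 1.181, -0.178], TCP at [0.173, 0.601, 0.184] pointing down, gripper open.
Joint ranges: [-3.08, 3.08], [-0.75, 2.2], [0.22, 2.44], [-1.43, 4.57], [0, 2.65], [-2.85, 2.85]. Speed limits (rad/s): [2.79, 2.79, 3.14, 3.14, 3.14, 3.14].

## Interface

Orientations are given as [roll, pitch, yaw] about the fixed x, y, z axes, in that order (R = Rz(yaw) Ry(pitch) Rx(roll)).
In Python, from plant import r gives the robot as it stands. Calls block until the motion is done:
- r.move_ptp(position, orientation): joint-space move of the TCP to a pose.
- r.movel(position, rotation=None, velocity=0.15): straight line of the TCP; rotation=None keeps the orientation; velocity is the mean speed in m/s.
- r.movej(angles): joint-space move.
- r.open_gripper() and r.close(effort=None): open the fingers fully, or close them until they stop; effort is the grip in N (None keeps the last).
- r.wait(seconds).
- r.ik(position, orientation): joint angles nearest the present ones, or None.
- r.grab_frame(name): name is "scene" or "side" or "wrist"; returns a dict with "pixels" (384x512x3 uint8, blue, green, red), "mtx" (3x3 intrinsics, pixels), "D" ([k1, k2, p1, p2, k3] as OpenCV has them; the pictures are not rectified), "R" (3x3) and "t" (3): a world point X has camera coordinates R X + t; the wrist camera has in their place "hand_eye" (4x4, takes a point from camera to tool coordinates, whose origin is the TCP and whose axes are the tool frame's). Camera axes: x right, y down, z forward; pixel columns grow to the right and rows downward; lengths in m; the calibration is good to about 2 mm. A picture is of the moment at which its call begins: read the wrist's pose just before it. There is no depth.
A pose or a line that the arm cannot do raises r.IKError and nothing moves.
- r.finish_job(): hands the job in, once; it reports no verdict.
Trained networks look in a picture, given as the dict that the camera call returned (one of the last four; its "shot" number tells which), for a name from the list of things; names that differ only in an ending like _2 or _b are one class to them, and where a whole thing is asked for, a point or a joint stands for the part that bears it (a point fixed in the world has none). Each returns a list of dicts, best first, with "confidence" (0 to 1); they miss things now and then, are a little off and sometimes report something else, mostly with a low value. They report only what shows in the picture. A call takes as long as a camera call. They do not tell look-alikes from the thing itself.
- r.outline_of(picture, target): "mask" (384x512 bool, what is visible of it) and "position" ([column, row] as shares, 0 to 1, of the picture: columns of its width, rows of its height, amid what is visible of it).
- r.tip_of(picture, target): "position" ([column, row] as shares, 0 to 1, of the picture: columns of its width, rows of its height: a listed point, or the origin of a listed thing).
Readings, each from a call of its own:
- r.get_time(): time.
- r.get_joint_pos(): joint angles.
- r.get_qd(): joint speeds.
- r.get_joint_efforts(): joint torques, N m.
- r.get_eef_pos(): TCP position.
- r.get_tcp_rot(): TCP orientation.
- r.get_wrist_force(): force on the tool from outside, world axes, zero at the start.
- r.get_wrist_torque(): the same for the moment, N m.
- r.get_width(): finger opening in m.
Only numpy, scipy, OpenCV 4.12 (cv2) and the standard library are available. Lean on these libraries where they do the work, as an engineer would, in place of code of your own. Each camera call takes 0.05 s, during which the arm holds its last target.

## Task

Line up the four steel dabbas by height on the low shelf, one upright on each cork disc and well within its rim: the shortest on the disc nearest the red spring clamp, then taller and taller, up to the tallest next to the glass bottle. Set each one down rather than dropping it, and leave the bottle standing where it is.

Things in the scene. Friction and masses are not known exactly. Their poses are not given: they have to be found in the camera images.
- dabba_1_center (a point): The shortest of four loose round stainless-steel dabbas (closed tins with flat steel lids): straight-sided, 56 mm in diameter, 45 mm tall, 0.1 to 0.4 kg. The four differ only in height. The point is its centre, 22.5 mm above its underside; its z axis points up. At the start it stands upright on the table between robot and shelf.
- dabba_2_center (a point): The second shortest of four loose round stainless-steel dabbas (closed tins with flat steel lids): straight-sided, 56 mm in diameter, 70 mm tall, 0.1 to 0.4 kg. The four differ only in height. The point is its centre, 35 mm above its underside; its z axis points up. At the start it stands upright on the table between robot and shelf.
- dabba_3_center (a point): The second tallest of four loose round stainless-steel dabbas (closed tins with flat steel lids): straight-sided, 56 mm in diameter, 95 mm tall, 0.1 to 0.4 kg. The four differ only in height. The point is its centre, 47.5 mm above its underside; its z axis points up. At the start it stands upright on the table between robot and shelf.
- dabba_4_center (a point): The tallest of four loose round stainless-steel dabbas (closed tins with flat steel lids): straight-sided, 56 mm in diameter, 120 mm tall, 0.1 to 0.4 kg. The four differ only in height. The point is its centre, 60 mm above its underside; its z axis points up. At the start it stands upright on the table between robot and shelf.
- mark_a: The left-most (+y), as the robot sees it, of four alike cork discs, 84 mm across and flat (seen only: a tin stands at shelf-top height), in a straight row along the middle of the fixed white shelf (120 mm deep, 600 mm long, top 50 mm above the table), 95 mm centre to centre. Origin: disc centre on the shelf top; z up, y along the row to the left, x across the shelf away from the robot.
- mark_b: The second from the left, as the robot sees it, of four alike cork discs, 84 mm across and flat (seen only: a tin stands at shelf-top height), in a straight row along the middle of the fixed white shelf (120 mm deep, 600 mm long, top 50 mm above the table), 95 mm centre to centre. Origin: disc centre on the shelf top; z up, y along the row to the left, x across the shelf away from the robot.
- mark_c: The third from the left, as the robot sees it, of four alike cork discs, 84 mm across and flat (seen only: a tin stands at shelf-top height), in a straight row along the middle of the fixed white shelf (120 mm deep, 600 mm long, top 50 mm above the table), 95 mm centre to centre. Origin: disc centre on the shelf top; z up, y along the row to the left, x across the shelf away from the robot.
- mark_d: The right-most (-y), as the robot sees it, of four alike cork discs, 84 mm across and flat (seen only: a tin stands at shelf-top height), in a straight row along the middle of the fixed white shelf (120 mm deep, 600 mm long, top 50 mm above the table), 95 mm centre to centre. Origin: disc centre on the shelf top; z up, y along the row to the left, x across the shelf away from the robot.
- clamp: Spring clamp with red handles and dark steel jaws, fixed: it grips the shelf's far edge at one end of the row, left or right (changes from start to start). Origin on the shelf top under the upper jaw, 98 mm along the row beyond the last disc, 30 mm farther from the robot than the row. 24 mm wide; its handles stick out beyond the far edge and rise about 35 mm above the shelf top.
- bottle_center (a point): Loose green glass bottle, white cap, 56 mm across, 150 mm tall, standing on the shelf at the row's other end from the clamp (98 mm beyond the last disc, 30 mm farther from the robot than the row). The point is its centre, 75 mm above its underside. Leave it standing. Other bystanders, clear of the work: blue plate on the left, steel grater on the right, wooden spoon beyond the shelf.
Mind the look-alikes: they are no part of the job. What is shaped like the part that bears dabba_3_center but blue or purple is not meant. What is shaped like the part that bears dabba_1_center but blue is not meant.

How it is judged:
By the outcome, as a careful person would: the job done as asked, in the order asked, and still so for the second after the job is handed in, with the robot touching nothing.
It also fails if it takes over 115 s, if anything falls off the work surface, if the arm or the gripper's body presses on something with over 40 N, if the wrist force passes 120 N, or if a joint passes its speed limit or range.

## Working session

There is one attempt and no reset: what is moved stays moved. The work goes in short steps, each a Python script; the robot and the scene stay as the last script left them, time stands still between calls to the robot, and variables do not carry over. Pictures are saved under pics/ and viewed, and the job is handed in when it is done.

```bash
ls; mkdir -p pics; cat > snap.py <<'E'
from plant import r
import cv2,pickle
def snap(n,tag):
    p=r.grab_frame(n); cv2.imwrite(f'pics/{tag}.png',p['pixels']); return p
E
python3 - <<'E'
from snap import *
out={}
for n in ['scene','side']:
    p=snap(n,n+'0')
    out[n]=p
    print(n,p['mtx'].tolist() if hasattr(p['mtx'],'tolist') else p['mtx'],p['D'],p['R'],p['t'])
    for t in ['dabba_1_center','mark_a','clamp','bottle_center']:
        for f in ('tip_of','outline_of'):
            for d in getattr(r,f)(p,t): print(t,f,round(d['confidence'],2),[round(d['position'][0]*512,1),round(d['position'][1]*384,1)])
pickle.dump(out,open('p0.pkl','wb'))
print(r.get_time(),r.get_tcp_rot())
E
```

```text
pics
scene [[355.5215050998405, 0.0, 250.7593279616542], [0.0, 355.5215050998405, 188.47949480112615], [0.0, 0.0, 1.0]] [-0.09037123  0.          0.          0.          0.        ] [[ 0.79380332  0.60789919  0.01829917]
 [ 0.4358789  -0.54767823 -0.71418355]
 [-0.42412954  0.5748975  -0.69971922]] [-0.44183935 -0.16651821  1.13014456]
dabba_1_center tip_of 0.85 [132.2, 272.3]
dabba_1_center tip_of 0.83 [102.1, 255.1]
dabba_1_center tip_of 0.56 [200.3, 299.9]
dabba_1_center outline_of 0.78 [103.6, 254.3]
dabba_1_center outline_of 0.63 [132.0, 271.0]
mark_a tip_of 0.91 [278.6, 216.0]
mark_a tip_of 0.91 [251.6, 246.8]
mark_a tip_of 0.88 [300.5, 196.4]
mark_a tip_of 0.75 [226.6, 277.8]
mark_a outline_of 0.93 [277.0, 220.5]
mark_a outline_of 0.8 [251.4, 247.0]
mark_a outline_of 0.58 [227.2, 281.4]
mark_a outline_of 0.56 [299.8, 198.1]
clamp tip_of 0.86 [329.1, 178.7]
clamp tip_of 0.29 [234.4, 165.0]
clamp outline_of 0.24 [102.6, 253.5]
bottle_center outline_of 0.6 [201.4, 302.7]
side [[445.11839117416235, 0.0, 255.8505835980798], [0.0, 445.11839117416235, 187.95404203098826], [0.0, 0.0, 
[... 182 characters left out ...]
6]] [-0.47273178  0.2320475   1.01822371]
dabba_1_center tip_of 0.89 [289.6, 308.0]
dabba_1_center tip_of 0.63 [251.3, 329.4]
dabba_1_center outline_of 0.77 [252.1, 328.3]
dabba_1_center outline_of 0.63 [286.9, 308.0]
mark_a tip_of 0.96 [292.2, 189.5]
mark_a tip_of 0.9 [276.8, 169.3]
mark_a tip_of 0.75 [312.0, 212.9]
mark_a outline_of 0.93 [335.5, 239.9]
mark_a outline_of 0.57 [312.4, 214.1]
mark_a outline_of 0.56 [277.4, 172.1]
clamp tip_of 0.74 [271.8, 147.7]
clamp tip_of 0.52 [244.1, 243.8]
clamp outline_of 0.72 [332.0, 236.9]
clamp outline_of 0.63 [290.4, 145.6]
bottle_center tip_of 0.78 [376.1, 241.9]
bottle_center outline_of 0.71 [374.2, 246.7]
0.9 [-0.30441321  1.57078091  0.98559138]
```

View pics/scene0.png

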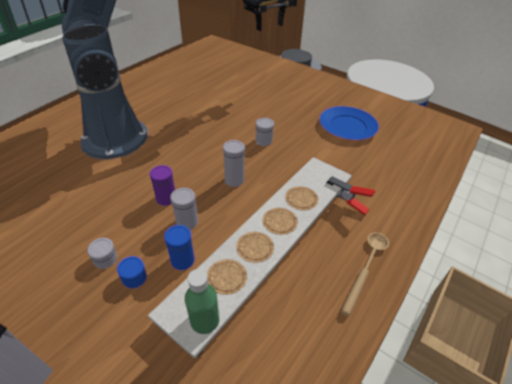

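View pics/side0.png

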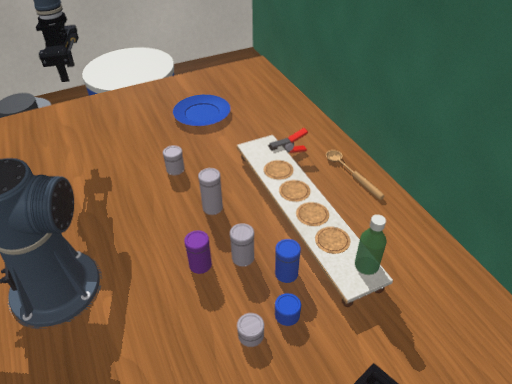

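The steel tins in the scene picture are the short one at (102,253), the 95 mm one at (184,208), the 120 mm one at (234,163) and the 70 mm one at (264,132). The blue tins at (132,271) and (180,247) and the purple one at (163,185) are look-alikes. The clamp is on the left (+y), by mark_a, and the bottle is by mark_d. I'll check this in an enlarged crop and localise everything.

```bash
cat > loc.py <<'E'
import numpy as np,cv2,pickle
from scipy.optimize import minimize
def proj(p,X):
    R=np.array(p['R']);t=np.array(p['t'])
    return cv2.projectPoints(np.asarray(X,float).reshape(-1,3),cv2.Rodrigues(R)[0],t,np.array(p['mtx']),np.array(p['D']))[0].reshape(-1,2)
def plane(p,uv,z):
    u=cv2.undistortPoints(np.array(uv,float).reshape(-1,1,2),np.array(p['mtx']),np.array(p['D'])).reshape(-1,2)
    R=np.array(p['R']);t=np.array(p['t']);c=-R.T@t
    d=np.c_[u,np.ones(len(u))]@R
    return c+d*((z-c[2])/d[:,2])[:,None]
th=np.linspace(0,2*np.pi,60)
def cyl(x,y,h,z0=0,rad=.028):
    return np.vstack([np.c_[x+rad*np.cos(th),y+rad*np.sin(th),np.full(60,z)] for z in (z0,z0+h)])
def hull(p,*a,**k): return cv2.convexHull(proj(p,cyl(*a,**k)).astype(np.float32))
def graymask(p):
    hsv=cv2.cvtColor(p['pixels'],cv2.COLOR_BGR2HSV)
    return (hsv[...,1]<75)
def steel_fit(ps,x,y,h,z0=0):
    def cost(v):
        c=0
        for p in ps:
            hl=hull(p,v[0],v[1],h,z0=z0)
            m=np.zeros((384*1,512),np.uint8);m=cv2.fillConvexPoly(np.zeros((1536,2048),np.uint8),np.round(hl*4+1.5).astype(int),255)
            m=cv2.resize(m,(512,384),interpolation=cv2.INTER_AREA)/255.
            x0,y0,w,hh=cv2.boundingRect(hl); s=np.s_[max(0,y0-8):y0+hh+8,max(0,x0-8):x0+w+8]
            c+=np.abs(m[s]-p['_g'][s]).sum()/m.sum()
        return c
    for p in ps: p['_g']=graymask(p).astype(float)
    r=minimize(cost,[x,y],method='Nelder-Mead',options=dict(initial_simplex=[[x,y],[x+.015,y],[x,y+.015]],xatol=2e-4,fatol=1e-3))
    return r.x,r.fun
E
python3 - <<'E'
from loc import *
P=pickle.load(open('p0.pkl','rb'));s,d=P['scene'],P['side']
seeds={1:((102,254),(251,330)),2:((264,132),(174,160)),3:((184,208),(242,244)),4:((234,163),(210,191))}
H={1:.045,2:.07,3:.095,4:.12};res={}
for k,(a,b) in seeds.items():
    x0=plane(s,a,H[k]/2)[0];x1=plane(d,b,H[k]/2)[0]
    f,c=steel_fit([s,d],*((x0+x1)/2)[:2],H[k])
    print(k,x0.round(3),x1.round(3),f.round(4),round(c,2),*[ (steel_fit([p],*f,H[k])[0].round(4)) for p in (s,d)])
    print('  heights cost',[round(steel_fit([s,d],*f,h)[1],2) for h in H.values()]); res[k]=f
for n,uv in (('bt',(180,247)),('bs',(132,271)),('pu',(163,185))):print(n,plane(s,uv,.04)[0])
S=plane(s,[(300.5,196.4),(278.6,216),(251.6,246.8),(226.6,277.8)],.05)
D=plane(d,[(276.8,169.3),(292.2,189.5),(312,212.9),(335.5,239.9)],.05)
print(S.round(4),D.round(4),plane(s,(329.1,178.7),.05),plane(d,(271.8,147.7),.05),plane(d,(376.1,241.9),.125))
pickle.dump(res,open('tins.pkl','wb'))
for n,p in P.items():
    im=p['pixels'].copy()
    sc=3;im=cv2.resize(im,None,fx=sc,fy=sc,interpolation=cv2.INTER_CUBIC)
    for k,f in res.items(): cv2.polylines(im,[np.round(hull(p,*f,H[k])*sc+1).astype(int)],True,(0,255,0),1)
    c=im[100*3:300*3,80*3:345*3] if n=='scene' else im[130*3:360*3,150*3:400*3]
    cv2.imwrite(f'pics/{n}_fit.png',c)
E
```

```text
1 [ 0.371 -0.306  0.022] [ 0.369 -0.304  0.022] [ 0.3676 -0.3032] 0.16 [ 0.3676 -0.3032] [ 0.3682 -0.3017]
  heights cost [np.float64(0.16), np.float64(0.54), np.float64(0.8), np.float64(0.99)]
2 [0.391 0.282 0.035] [0.39  0.286 0.035] [0.3886 0.2863] 0.16 [0.3897 0.2857] [0.3881 0.2872]
  heights cost [np.float64(0.7), np.float64(0.16), np.float64(0.54), np.float64(0.81)]
3 [ 0.434 -0.106  0.047] [ 0.438 -0.103  0.047] [ 0.4364 -0.1058] 0.2 [ 0.4362 -0.1061] [ 0.437  -0.1042]
  heights cost [np.float64(1.05), np.float64(0.59), np.float64(0.2), np.float64(0.5)]
4 [0.432 0.087 0.06 ] [0.431 0.089 0.06 ] [0.4314 0.0862] 0.14 [0.4324 0.0855] [0.4313 0.087 ]
  heights cost [np.float64(0.96), np.float64(0.8), np.float64(0.48), np.float64(0.14)]
bt [ 0.50473211 -0.19002291  0.04      ]
bs [ 0.47028399 -0.29699071  0.04      ]
pu [ 0.32856825 -0.07821442  0.04      ]
[[ 0.6349  0.1     0.05  ]
 [ 0.6284  0.0126  0.05  ]
 [ 0.6324 -0.0974  0.05  ]
 [ 0.6395 -0.1901  0.05  ]] [[ 0.6345  0.1021  0.05  ]
 [ 0.6338  0.0102  0.05  ]
 [ 0.6375 -0.0877  0.05  ]
 [ 0.6429 -0.1894  0.05  ]] [[0.65989928 0.20296675 0.05      ]] [[0.66620566 0.19680261 0.05      ]] [[ 0.67636056 -0.28345967  0.125     ]]
```

View pics/scene_fit.png

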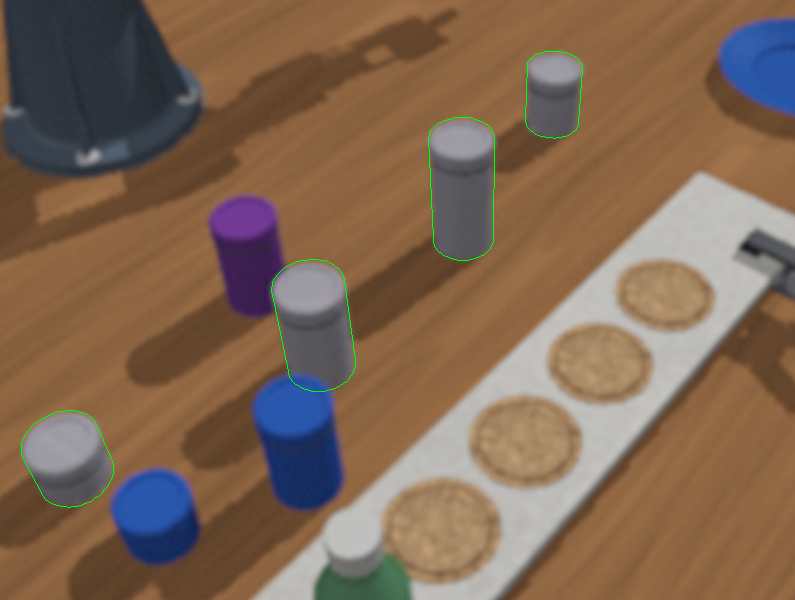

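View pics/side_fit.png

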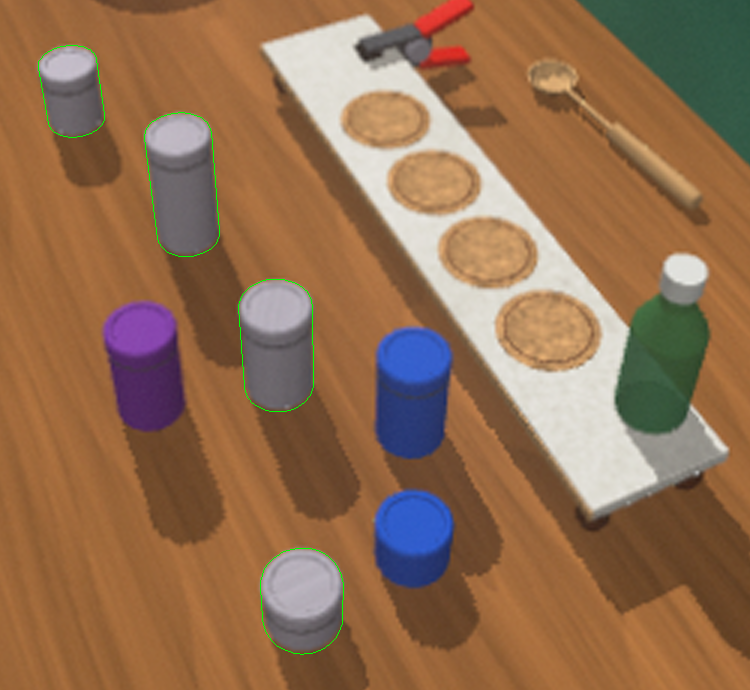

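```bash
python3 - <<'E'
from loc import *
P=pickle.load(open('p0.pkl','rb'))
# model: a at (x0,y0), dir angle phi; fit cork masks by hsv on both
def discs(v,rad=.042):
    x,y,ph=v; e=np.array([np.cos(ph),np.sin(ph)]) # direction a->d
    C=[np.array([x,y])+e*.095*(i-1.5) for i in range(4)]
    return C
ims={}
for n,p in P.items():
    hsv=cv2.cvtColor(p['pixels'],cv2.COLOR_BGR2HSV)
    ims[n]=(hsv[...,1]>60).astype(float)
def cost(v,names=('scene','side')):
    c=0
    for n in names:
        p=P[n]
        for i,C in enumerate(discs(v)):
            if i==3 and n=='scene': continue   # bottle occludes
            X=np.c_[C[0]+.042*np.cos(th),C[1]+.042*np.sin(th),np.full(60,.05)]
            hl=proj(p,X).astype(np.float32)
            Xo=np.c_[C[0]+.046*np.cos(th),C[1]+.046*np.sin(th),np.full(60,.05)]
            ho=proj(p,Xo)
            f=lambda h:cv2.resize(cv2.fillConvexPoly(np.zeros((1536,2048),np.uint8),np.round(h*4+1.5).astype(int),255),(512,384),interpolation=cv2.INTER_AREA)/255.
            m=f(hl);o=f(ho)
            c+=(np.abs(m-ims[n])*o).sum()/m.sum()
    return c
for names in (('scene','side'),('scene',),('side',)):
    r=minimize(cost,[.635,-.043,-np.pi/2],args=(names,),method='Nelder-Mead',options=dict(initial_simplex=[[.635,-.043,-1.57],[.645,-.043,-1.57],[.635,-.035,-1.57],[.635,-.043,-1.50]],xatol=1e-4,fatol=1e-3))
    print(names,r.x.round(4),r.fun.round(3),np.round(discs(r.x),4).tolist())
    if len(names)==2: pickle.dump(discs(r.x),open('marks.pkl','wb'))
for n,p in P.items():
    im=cv2.resize(p['pixels'],None,fx=3,fy=3,interpolation=cv2.INTER_CUBIC)
    for C in pickle.load(open('marks.pkl','rb')):
        X=np.c_[C[0]+.042*np.cos(th),C[1]+.042*np.sin(th),np.full(60,.05)]
        cv2.polylines(im,[np.round(proj(p,X)*3+1).astype(int)],True,(0,255,0),1)
    c=im[150*3:345*3,150*3:400*3] if n=='scene' else im[130*3:310*3,220*3:420*3]
    cv2.imwrite(f'pics/{n}_marks.png',c)
E
```

```text
('scene', 'side') [ 0.6372 -0.0426 -1.5767] 0.449 [[0.638, 0.0999], [0.6375, 0.0049], [0.6369, -0.0901], [0.6364, -0.1851]]
('scene',) [ 0.6364 -0.0439 -1.5827] 0.25 [[0.6381, 0.0986], [0.637, 0.0036], [0.6359, -0.0914], [0.6347, -0.1864]]
('side',) [ 0.6373 -0.0416 -1.5762] 0.16 [[0.6381, 0.1009], [0.6376, 0.0059], [0.6371, -0.0891], [0.6365, -0.1841]]
```

The crops confirm the identities: the green outlines fit the four steel tins, and each height gives its lowest cost at its own tin. I'll place shortest first, tin 1 on mark_a, with the jaws across the shelf.

```bash
cat > pp.py <<'E'
from snap import *
from loc import *
from scipy.spatial.transform import Rotation as Ro
def ori(deg):
    out=[]
    for s in (0,180):
        a=np.radians(deg+s);z=np.array([np.cos(a),np.sin(a),0]);x=np.array([0,0,-1.]);y=np.cross(z,x)
        out.append(Ro.from_matrix(np.c_[x,y,z]).as_euler('xyz'))
    return out
def best(pos,deg,keep=None):
    q0=np.array(r.get_joint_pos());c=[]
    for o in ori(deg):
        q=r.ik(list(pos),list(o))
        if q is not None: c.append((np.abs(np.array(q)-q0).max(),o.tolist(),np.array(q)))
    if not c: raise Exception('no ik %s'%(pos,))
    return min(c,key=lambda a:a[0])
H={1:.045,2:.07,3:.095,4:.12}
def tcpz(k): return H[k]-.042 if k>1 else .008   # tip height above tin's underside
UP=.30
def pick(k,xy,deg,up=UP):
    _,o,q=best([*xy,up],deg); r.movej(list(q))
    r.movel([*xy,H[k]+.02],velocity=.25) if H[k]+.02<up else None
    r.movel([*xy,tcpz(k)],velocity=.12)
    r.close(effort=25); print('width',r.get_width())
    r.movel([*xy,up],velocity=.25); r.wait(.2)
    print('lifted width',r.get_width(),'F',np.round(r.get_wrist_force(),2),'t',r.get_time())
def place(k,xy,deg=0,up=UP):
    _,o,q=best([*xy,up],deg); r.movej(list(q))
    zc=.05+tcpz(k)
    r.movel([*xy,zc+.015],velocity=.25); r.wait(.2)
    f0=r.get_wrist_force()[2]
    r.movel([*xy,zc+.003],velocity=.05)
    for i in range(8):
        z=zc+.002-.001*i
        r.movel([*xy,z],velocity=.02); r.wait(.05); f=r.get_wrist_force()[2]
        if f-f0>2.: break
    print('set at dz',round(z-zc,4),'dF',round(f-f0,2),'eef',np.round(r.get_eef_pos(),4))
    r.open_gripper(); r.wait(.1)
    r.movel([*xy,max(up-.05,zc+.1)],velocity=.25); print('t',r.get_time())
E
python3 - <<'E'
from pp import *
T=pickle.load(open('tins.pkl','rb'));M=pickle.load(open('marks.pkl','rb'))
for k in T:
    for dg in (0,58,90): 
        try: print(k,dg,best([*T[k],UP],dg)[2].round(2),best([*T[k],tcpz(k)],dg)[2].round(2))
        except Exception as e: print(k,dg,e)
for k,m in enumerate(M): print(best([*m,UP],0)[2].round(2),best([*m,.05+tcpz(k+1)],0)[2].round(2))
pick(1,T[1],90)
snap('scene','s1');
E
```

```text
1 0 [-0.92  0.19  1.63  0.    1.32 -0.92] [-0.92  0.64  1.94  0.    0.56 -0.92]
1 58 [-0.92  0.19  1.63  0.    1.32 -1.94] [-0.92  0.64  1.94  0.    0.56 -1.94]
1 90 [-0.92  0.19  1.63  0.    1.32  0.65] [-0.92  0.64  1.94  0.    0.56  0.65]
2 0 [ 0.4   0.2   1.62 -0.    1.32  0.4 ] [ 0.4   0.61  1.92 -0.    0.62  0.4 ]
2 58 [ 0.4   0.2   1.62 -0.    1.32 -0.61] [ 0.4   0.61  1.92 -0.    0.62 -0.61]
2 90 [ 0.4   0.2   1.62 -0.    1.32 -1.17] [ 0.4   0.61  1.92 -0.    0.62 -1.17]
3 0 [-0.49  0.15  1.69  0.    1.31 -0.49] [-0.49  0.53  1.98  0.    0.63 -0.49]
3 58 [-0.49  0.15  1.69  0.    1.31 -1.5 ] [-0.49  0.53  1.98  0.    0.63 -1.5 ]
3 90 [-0.49  0.15  1.69  0.    1.31  1.08] [-0.49  0.53  1.98  0.    0.63  1.08]
4 0 [-0.06  0.13  1.7   0.    1.3  -0.06] [-0.06  0.47  1.99 -0.    0.68 -0.06]
4 58 [-0.06  0.13  1.7   0.    1.3  -1.07] [-0.06  0.47  1.99 -0.    0.68 -1.07]
4 90 [-0.06  0.13  1.7   0.    1.3  -1.63] [-0.06  0.47  1.99 -0.    0.68 -1.63]
[-0.02  0.46  1.23  0.    1.46 -0.02] [-0.02  0.71  1.48 -0.    0.96 -0.02]
[-0.17  0.44  1.25  0.    1.45 -0.17] [-0.17  0.67  1.49 -0.    0.98 -0.17]
[-0.31  0.45  1.23  0.    1.45 -0.31] [-0.31  0.65  1.46  0.    1.04 -0.31]
[-0.45  0.49  1.18  0.    1.48 -0.45] [-0.45  0.64  1.38  0.    1.12 -0.45]
width 0.00019368844301001926
lifted width 0.00045419579559922405 F [-0.27 -0.14 -0.05] t 8.9167<stdin>:5: UserWarning: Gimbal lock detected. Setting third angle to zero since it is not possible to uniquely determine all angles.
<stdin>:7: UserWarning: Gimbal lock detected. Setting third angle to zero since it is not possible to uniquely determine all angles.
pp.py:21: UserWarning: Gimbal lock detected. Setting third angle to zero since it is not possible to uniquely determine all angles.
  _,o,q=best([*xy,up],deg); r.movej(list(q))
```

```bash
python3 - <<'E'
from pp import *
snap('side','d1');print(r.get_eef_pos(),r.get_tcp_rot(),Ro.from_euler('xyz',r.get_tcp_rot()).as_matrix().round(2))
E
```

```text
[ 0.36743273 -0.30298933  0.29927935] [-2.4935366   1.56921505  2.2187898 ] [[-0.  1. -0.]
 [ 0. -0. -1.]
 [-1. -0. -0.]]
```

View pics/s1.png

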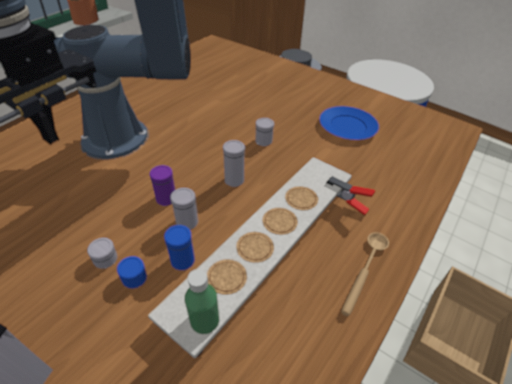

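```bash
sleep 1
```

```text
(no output)
```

View pics/d1.png

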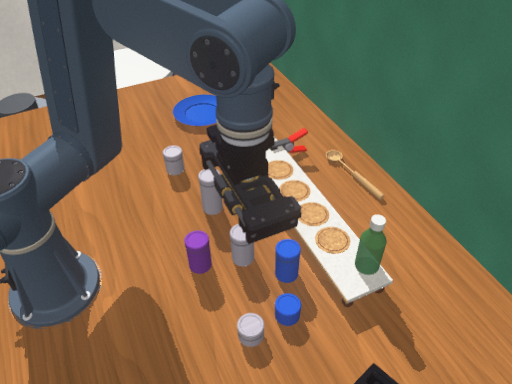

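```bash
python3 - <<'E'
from pp import *
P=pickle.load(open('p0.pkl','rb'))
for n in P:
    p=P[n];print(n,proj(p,[[0,0,0],[.367,-.303,.3],[.173,.601,.184],[.3676,-.3032,.02]]).round(1).tolist())
    p=r.grab_frame(n);print(np.abs(p['R']-P[n]['R']).max(),p['t']-P[n]['t'])
w=snap('wrist','w1');print(w['hand_eye'])
E
```

```text
scene [[114.0, 136.9], [58.2, 156.4], [268.4, 37.1], [102.6, 253.0]]
0.0 [0. 0. 0.]
side [[54.2, 286.9], [247.1, 243.0], [71.2, 84.1], [250.3, 330.4]]
0.0 [0. 0. 0.]
[[ 1.05210274e-04 -2.66149349e-01  9.63931799e-01 -2.00402477e-01]
 [-8.06576598e-05 -9.63931803e-01 -2.66149341e-01  7.35735252e-02]
 [ 9.99999991e-01 -4.97468378e-05 -1.22882513e-04 -7.23850085e-04]
 [ 0.00000000e+00  0.00000000e+00  0.00000000e+00  1.00000000e+00]]
```

View pics/w1.png

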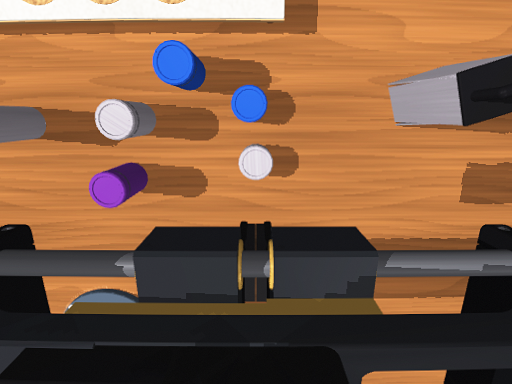

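```bash
python3 - <<'E'
from pp import *
w=r.grab_frame('wrist');e=np.array(r.get_eef_pos());Rt=Ro.from_euler('xyz',r.get_tcp_rot()).as_matrix()
HE=np.array(w['hand_eye']);Rc=(Rt@HE[:3,:3]).T;c=Rt@HE[:3,3]+e
w['R']=Rc;w['t']=-Rc@c
T=pickle.load(open('tins.pkl','rb'))
print('cam',c,'tcp px',proj(w,[e]),'tin1 top',proj(w,[[*T[1],.045]]),'tin3 top',proj(w,[[*T[3],.095]]))
a=cv2.imread('pics/s1.png')[60:200,0:140];b=cv2.imread('pics/d1.png')[150:290,190:330]
cv2.imwrite('pics/z1.png',np.hstack([cv2.resize(i,(400,400),interpolation=cv2.INTER_CUBIC) for i in(a,b)]))
E
```

```text
cam [ 0.44122321 -0.30254571  0.50019848] tcp px [[256.2487928  217.49400401]] tin1 top [[255.78772272 162.67065795]] tin3 top [[113.46149344 119.40884165]]
```

View pics/z1.png

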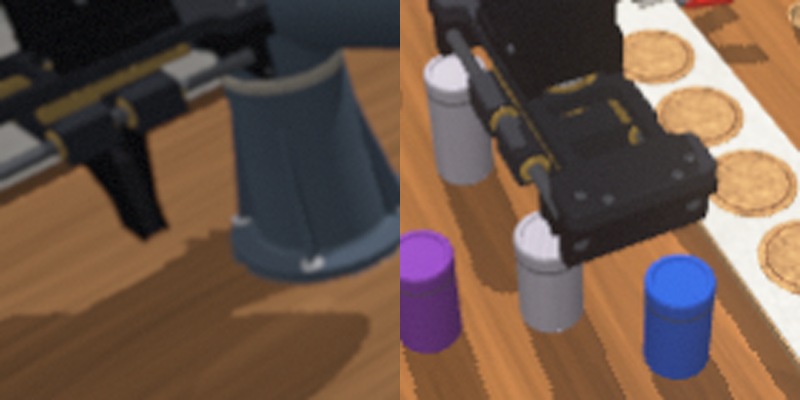

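```bash
python3 - <<'E'
from pp import *
w=r.grab_frame('wrist');e=np.array(r.get_eef_pos());Rt=Ro.from_euler('xyz',r.get_tcp_rot()).as_matrix()
HE=np.array(w['hand_eye']);Rc=(Rt@HE[:3,:3]).T;c=Rt@HE[:3,3]+e
w['R']=Rc;w['t']=-Rc@c
s=r.grab_frame('scene')
for d in (0,.01,.02,.03,.04,.05,.06): print(d,proj(w,[e+[0,0,d]]).round(1),proj(s,[e+[0,0,d]]).round(1))
im=cv2.resize(w['pixels'][190:310,156:356],(800,480),interpolation=cv2.INTER_CUBIC);cv2.imwrite('pics/wz.png',im)
im=cv2.resize(s['pixels'][80:180,0:120],(720,600),interpolation=cv2.INTER_CUBIC);cv2.imwrite('pics/sz.png',im)
print(r.get_width(),r.get_time())
E
```

```text
0 [[256.2 217.5]] [[ 58.3 156.6]]
0.01 [[256.3 222.3]] [[ 56.3 152.1]]
0.02 [[256.3 227.7]] [[ 54.2 147.4]]
0.03 [[256.4 233.6]] [[ 52.1 142.6]]
0.04 [[256.5 240.1]] [[ 50.  137.7]]
0.05 [[256.5 247.4]] [[ 47.8 132.7]]
0.06 [[256.6 255.6]] [[ 45.6 127.6]]
0.0005489940940501103 9.3167
```

View pics/wz.png

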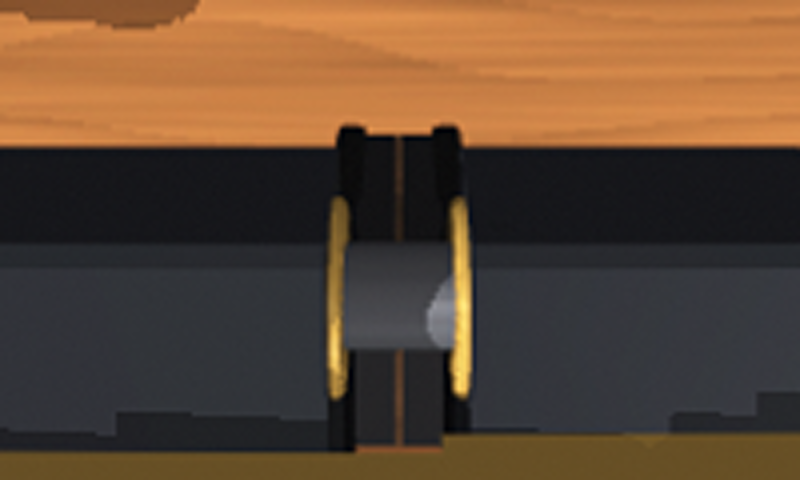

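View pics/sz.png

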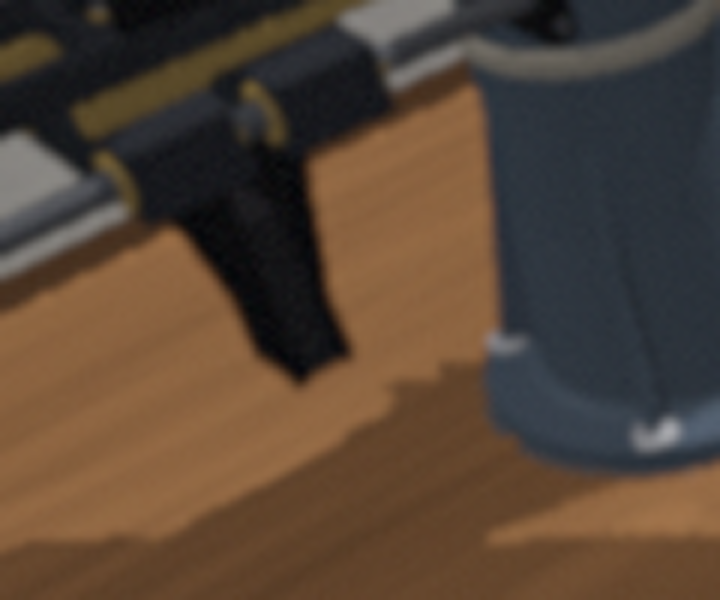

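```bash
python3 - <<'E'
from pp import *
from scipy.optimize import least_squares
w=r.grab_frame('wrist');e=np.array(r.get_eef_pos());Rt=Ro.from_euler('xyz',r.get_tcp_rot()).as_matrix()
HE=np.array(w['hand_eye']);Rc=(Rt@HE[:3,:3]).T
hsv=cv2.cvtColor(w['pixels'],cv2.COLOR_BGR2HSV);print('D',w['D'],w['mtx'])
T=pickle.load(open('tins.pkl','rb'))
m=((hsv[...,1]<40)&(hsv[...,2]>190)).astype(np.uint8)
n,l,st,ce=cv2.connectedComponentsWithStats(m)
for i in range(1,n):
    if st[i,4]>150: print(st[i],ce[i].round(1))
m=((hsv[...,0]>100)&(hsv[...,0]<125)&(hsv[...,1]>150)&(hsv[...,2]>170)).astype(np.uint8)
n,l,st,ce=cv2.connectedComponentsWithStats(m)
for i in range(1,n):
    if st[i,4]>150: print('blue',st[i],ce[i].round(1))
c=Rt@HE[:3,3]+e
for dz in (0,.015,.03,.045):
    c2=c+[0,0,dz]; w['R']=Rc;w['t']=-Rc@c2
    for k in (1,3):
        pr=proj(w,cyl(*T[k],H[k]))[60:]; print(dz,k,pr.mean(0).round(1),'size',np.ptp(pr,0).round(1))
E
```

```text
D [-0.02468369  0.          0.          0.          0.        ] [[284.97578596   0.         255.24316536]
 [  0.         284.97578596 193.94669789]
 [  0.           0.           1.        ]]
[   0    0  284   21 5170] [142.5   9.6]
[  95  100   38   39 1099] [113.8 119.1]
[239 147  33  33 855] [254.8 162.6]
blue [ 153   40   40   45 1402] [172.5  62.3]
blue [ 231   85   36   37 1020] [248.4 103.1]
0 1 [255.7 162.3] size [34.8 34.5]
0 3 [113.4 118.9] size [40.2 41.6]
0.015 1 [255.7 160.8] size [33.7 33.5]
0.015 3 [118.4 118.8] size [38.8 40.1]
0.03 1 [255.7 159.5] size [32.7 32.5]
0.03 3 [123.1 118.7] size [37.4 38.7]
0.045 1 [255.7 158.2] size [31.8 31.6]
0.045 3 [127.4 118.6] size [36.2 37.5]
```

```bash
python3 - <<'E'
from pp import *
r.open_gripper();e=np.array(r.get_eef_pos());print(e,r.get_width())
w=r.grab_frame('wrist');Rt=Ro.from_euler('xyz',r.get_tcp_rot()).as_matrix()
HE=np.array(w['hand_eye']);Rc=(Rt@HE[:3,:3]).T;c=Rt@HE[:3,3]+e
w['R']=Rc;w['t']=-Rc@c
s=r.grab_frame('scene')
for p,n,(r0,r1,c0,c1) in ((w,'w',(180,330,130,380)),(s,'s',(60,180,0,150))):
    k=4 if n=='s' else 3
    im=cv2.resize(p['pixels'][r0:r1,c0:c1],None,fx=k,fy=k,interpolation=cv2.INTER_CUBIC)
    for d,col in ((0,(0,255,0)),(.019,(0,255,255)),(.07,(255,0,255))):
        for sy in (-.0435,.0435):
            q=((proj(p,[e+[0,sy,d]])[0]-[c0,r0])*k).astype(int);cv2.circle(im,tuple(map(int,q)),4,col,1)
    cv2.imwrite(f'pics/open_{n}.png',im)
E
```

```text
[ 0.36763169 -0.30321003  0.30000058] 0.0869562040165598
```

View pics/open_w.png

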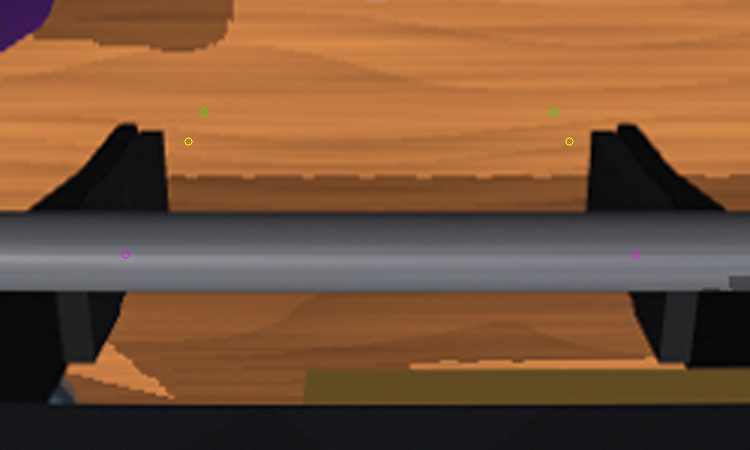

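View pics/open_s.png

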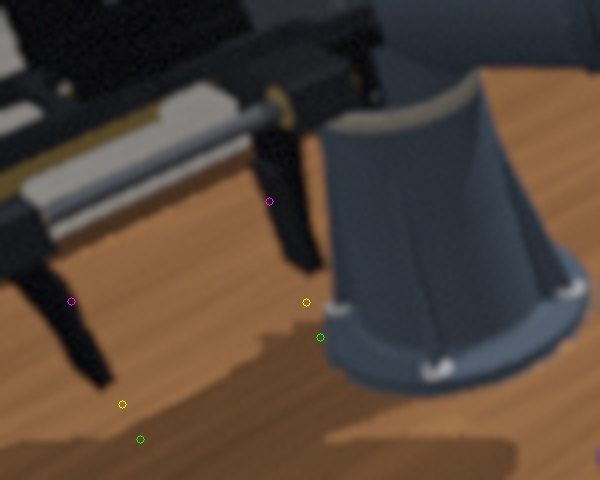

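The reported TCP does not match the real fingertips. Both the wrist and scene pictures show the tips ending about 33 mm short of it, while tins and camera agree within 1 px. The first grasp therefore closed over the tin's lid, and nothing moved. I'll correct for this offset and retry with a force-guarded descent.

```bash
sed -i 's/^def tcpz.*/OFF=.033\ndef tcpz(k): return (H[k]-.042 if k>1 else .010)-OFF/; s/^import/import/' pp.py
python3 - <<'E' 2>/dev/null
import re
s=open('pp.py').read()
s=s.replace("    r.movel([*xy,tcpz(k)],velocity=.12)\n","""    r.movel([*xy,tcpz(k)+.012],velocity=.15); f0=r.get_wrist_force()[2]
    for i in range(4):
        r.movel([*xy,tcpz(k)+.009-.003*i],velocity=.06)
        f=r.get_wrist_force()[2]
        if f-f0>4: print('contact',i,f-f0); r.movel([*xy,tcpz(k)+.009-.003*i+.003]); break
""")
s=s.replace("H[k]+.02],velocity=.25) if H[k]+.02<up else None","H[k]+.015-OFF],velocity=.25)")
s="import warnings;warnings.filterwarnings('ignore')\n"+s
open('pp.py','w').write(s)
E
python3 - <<'E'
from pp import *
T=pickle.load(open('tins.pkl','rb'))
pick(1,T[1],90); snap('scene','s2'); snap('wrist','w2')
E
```

```text
width 0.055105042422235954
lifted width 0.05546046029139842 F [ 0.46  1.2  -1.15] t 16.1667
```

View pics/s2.png

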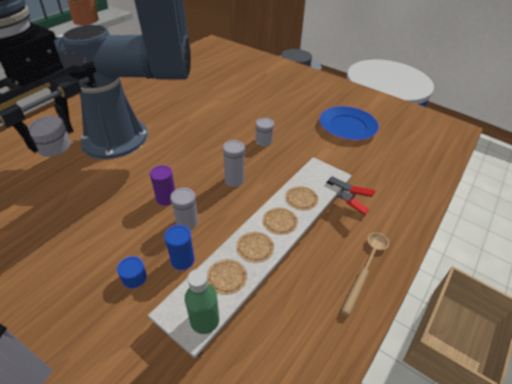

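The short steel tin is held at (48,135). Next I'll place it on mark_a.

```bash
python3 - <<'E'
from pp import *
M=pickle.load(open('marks.pkl','rb'))
place(1,M[0]); snap('side','d3'); s=snap('scene','s3')
E
```

```text
set at dz -0.001 dF 7.89 eef [0.6383 0.0999 0.0271]
t 22.9917
```

View pics/d3.png

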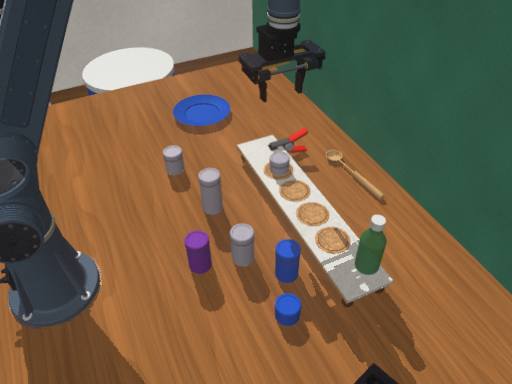

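View pics/s3.png

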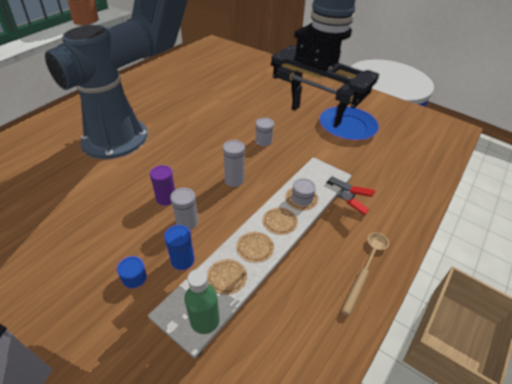

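Tin 1 stands on mark_a at side (280,163). I'll measure its centring and then pick and place tin 2.

```bash
cat >> pp.py <<'E'
def check(k,xy):
    ps=[r.grab_frame(n) for n in('scene','side')]
    out=[]
    for p in ps:
        hs=cv2.cvtColor(p['pixels'],cv2.COLOR_BGR2HSV)
    T=[steel_fit([p],*xy,H[k],z0=.05) for p in ps]
    print('check',k,[((f-xy)*1000).round(1).tolist()+[round(c,2)] for f,c in T],'mm off mark')
E
python3 - <<'E'
from pp import *
T=pickle.load(open('tins.pkl','rb'));M=pickle.load(open('marks.pkl','rb'))
check(1,M[0])
pick(2,T[2],0)
if .05<r.get_width()<.06: place(2,M[1]); check(2,M[1])
snap('side','d4')
E
```

```text
check 1 [[-17.8, 8.7, np.float64(1.36)], [42.8, -61.1, np.float64(1.09)]] mm off mark
width 0.05527129437446153
lifted width 0.055772608476439715 F [ 0.25 -0.08 -1.85] t 29.2
set at dz -0.001 dF 8.65 eef [0.6378 0.0048 0.0451]
t 35.4083
check 2 [[-0.5, 3.9, np.float64(1.04)], [3.5, 5.4, np.float64(1.04)]] mm off mark
```

View pics/d4.png

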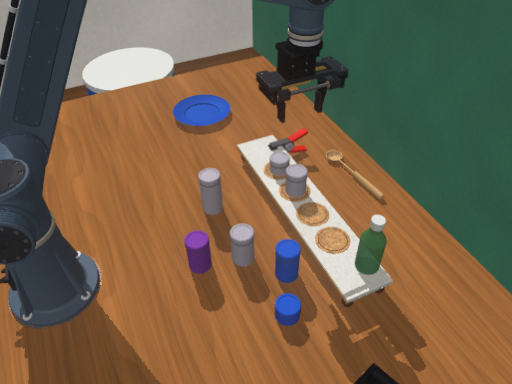

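The grey-mask check is not valid against the white shelf (cost around 1), so I'll check with overlays. The picture shows tins 1 and 2 upright on their discs at side (280,163) and (297,181). Next is tin 3.

```bash
cat >> pp.py <<'E'
def overlay(ks,M,tag):
    out=[]
    for n in('scene','side'):
        p=r.grab_frame(n);im=cv2.resize(p['pixels'],None,fx=4,fy=4,interpolation=cv2.INTER_CUBIC)
        for k in ks: cv2.polylines(im,[np.round(hull(p,*M[k-1],H[k],z0=.05)*4+1.5).astype(int)],True,(0,255,0),1)
        c=im[130*4:330*4,180*4:360*4] if n=='scene' else im[120*4:280*4,230*4:400*4]
        c=cv2.resize(c,(400,int(c.shape[0]*400/c.shape[1])),interpolation=cv2.INTER_AREA)
        out.append(cv2.copyMakeBorder(c,0,600-c.shape[0],0,0,cv2.BORDER_CONSTANT) if c.shape[0]<600 else c[:600])
    cv2.imwrite(f'pics/{tag}.png',np.hstack(out))
E
python3 - <<'E'
from pp import *
T=pickle.load(open('tins.pkl','rb'));M=pickle.load(open('marks.pkl','rb'))
pick(3,T[3],58)
if .05<r.get_width()<.06: place(3,M[2])
overlay((1,2,3),M,'o3'); snap('side','d5')
E
```

```text
width 0.05575846357446434
lifted width 0.055348359376916165 F [-0.27 -0.89 -3.16] t 41.375
set at dz -0.001 dF 6.88 eef [ 0.6371 -0.0903  0.07  ]
t 47.0667
```

View pics/o3.png

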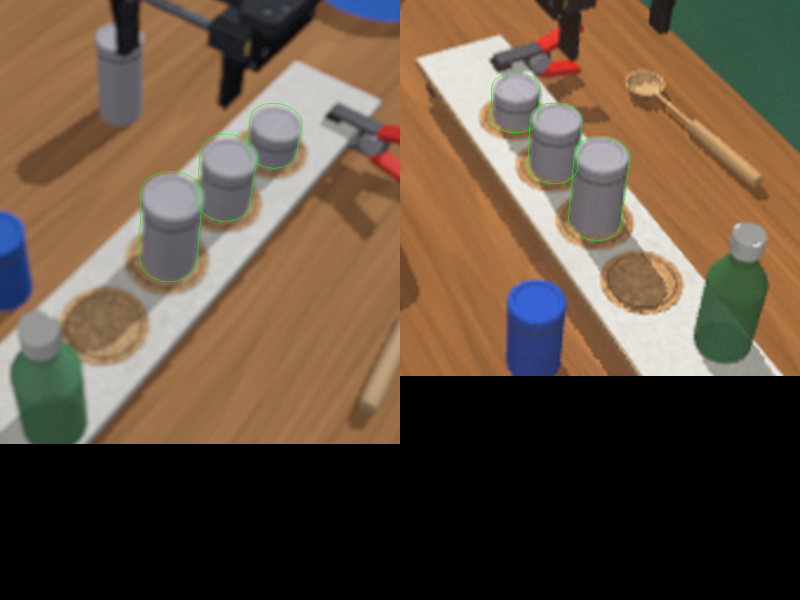

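View pics/d5.png

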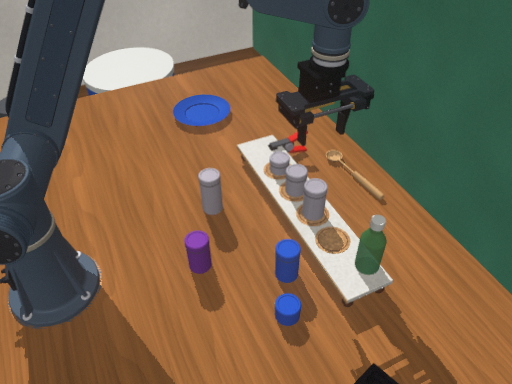

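All three tins sit inside their rims and match the outlines within about 2 mm. The gripper's long side lies along the jaws, so it clears the bottle. Next is the tallest, tin 4, onto mark_d.

```bash
python3 - <<'E'
from pp import *
T=pickle.load(open('tins.pkl','rb'));M=pickle.load(open('marks.pkl','rb'))
pick(4,T[4],0)
if .05<r.get_width()<.06: place(4,M[3])
x,y,z=r.get_eef_pos(); r.movel([.45,y+.1,.33],velocity=.25)
overlay((1,2,3,4),M,'o4'); snap('side','d6'); print(r.get_time())
E
```

```text
width 0.05568306642198383
lifted width 0.05559982880436716 F [-0.06 -0.   -3.26] t 52.6917
set at dz -0.001 dF 7.71 eef [ 0.6366 -0.1853  0.095 ]
t 58.3833
59.5917
```

View pics/o4.png

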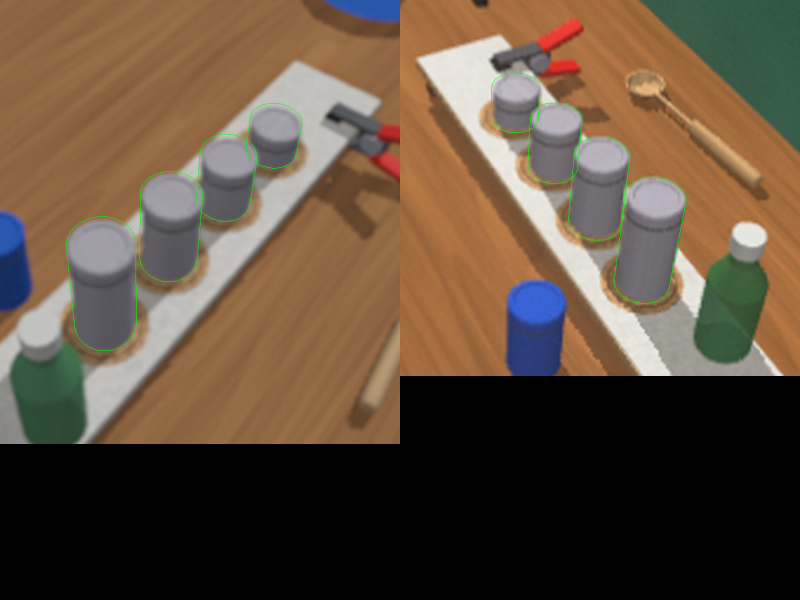

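View pics/d6.png

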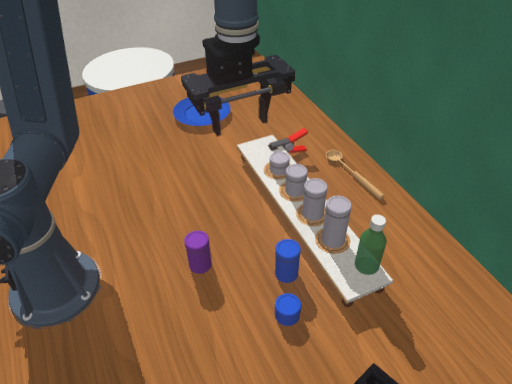

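All four tins stand upright and inside their rims. The bottle still stands at side (370,247), the look-alikes are unmoved, and the gripper is clear. I'm handing in.

```bash
python3 -c "
from plant import r
print(r.finish_job())"
```

```text
the job is handed in; nothing more can be done
None
```

The four steel dabbas now stand on the cork discs in order of height. The shortest is on mark_a beside the clamp, the tallest on mark_d beside the bottle. I handed the job in at about 60 s; it returns no verdict.

- **Placement:** Each tin was lowered until light contact (7–9 N) before release. In the last pictures all four are upright and within about 2 mm of their disc centres. The bottle stands where it was and the blue and purple look-alikes are untouched.
- **Failed first grasp:** The first try at tin 1 closed on nothing, though nothing was moved. The real fingertips end about 33 mm short of the reported TCP. I measured this in the wrist and scene pictures and corrected for it in every later move.
- **Invalid check:** My automatic silhouette check gave nonsense against the white shelf, so I judged the placements by projected outlines in both cameras instead.

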